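Shift the polishing lathe into its yellow gear

ROBOT

A 7-joint arm with a two-finger parallel gripper is mounted at the origin on the work surface. World frame = base frame: x ahead of the robot, y to its left, z up, the work surface at z = 0. Lengths are in m, angles in rad, forces in N, time in s.
With the tool pointing down it reaches from about 0.425 to 0.95 m from the base axis. Payload 4.7 kg.
Tool frame: the origin (TCP) lies midway between the tips of the shut fingers; the grasp point (between the pads) lies 19 mm behind it; z points along the fingers, y is the line along which they close (so a half turn about z gives the same grasp; the last joint's range is limited). The gripper opens to 85 mm and grips with 20 to 120 N. Pads are 22 mm wide; open, the fingers measure 114 mm over their backs; the gripper's body (76 mm by 85 mm) begins 54 mm behind the grasp point. The pads swing forward as they close: fully open they stand 13 mm farther back than shut.
Start: joints at [-1.365, 0.469, -0.049, 1.532, 0.024, 1.141, -0.082], TCP at [0.157, 0.657, 0.231] pointing down, gripper open.
Joint ranges: [-2.59, 2.59], [-0.33, 1.99], [-1.39, 1.29], [0.1, 2.45], [-1.04, 4.18], [0.21, 1.99], [-2.66, 2.66]. Speed limits (rad/s): [2.57, 2.57, 3.14, 3.14, 3.14, 3.14, 3.14].

INTERFACE

Orientations are given as a unit quaternion [x, y, z, w].
In Python, from plant import env gives the robot as it stands.
- The arm moves only by the tool jog_arm, never from a script. Its argument "targets" is a list that holds one entry, the list of rows, each a list of 5 numbers: the shift along the tool's x, y, z normalised to -1 to 1, where 1 is 0.04 m, then the turn about the tool's z normalised to -1 to 1, where 1 is 5 degrees, then the closure, from -1 (fully open) to 1 (shut). A call has 1 to 12 rows; each row shifts and turns the commanded pose from where the row before left it, along the tool's axes as they then stand; what a row does not reach is not made up. A row lasts 1/10 s, in which the tool goes at most 50 mm and 8.59 degrees, less where a joint would pass 70% of its speed; a pose out of reach is approached as far as the arm can. A call with a number of a shift or a turn outside -1 to 1 is refused whole. A call with a gripper value outside its range is refused whole. The fingers move at their own pace and stop on an object; the grip force is fixed at half the most. Time passes only in rows, so rows that do not move let the fingers close. It gives the time, the measured TCP pose, the force, the opening and the grip force at its end, in the units of the state.
- env.get_state(): the state, without advancing time (a new reading comes with each control period).
- env.get_image(name): name is "scene" or "top" or "wrist"; returns a dict with "pixels" (400x640x3 uint8, blue, green, red), "mtx" (3x3 intrinsics, pixels), "k1" (the pictures are not rectified: a ray, as slopes to the right and down, at radius r is drawn at 1 + k1 r^2 times it, then the intrinsics apply), "rvec" (rotation vector, rad) and "tvec" (3), from world to camera coordinates, as OpenCV has them; the wrist camera has in their place "mount" (4x4, takes a point from camera to tool coordinates, whose origin is the TCP and whose axes are the flange's). Camera axes: x right, y down, z forward; pixel columns grow to the right and rows downward; lengths in m; the calibration is good to about 2 mm. A picture is of the moment at which its call begins: read the wrist's pose just before it. There is no depth.
- env.finish_job(): hands the job in; it is judged then, once.
The state is a dict: "time_s": time; "qpos": joint angles; "qvel": joint speeds; "tau": joint torques, N m; "tcp_pos": TCP position; "tcp_rot": TCP orientation; "ft_force": force on the tool from outside, world axes, zero at the start; "wrist_torque": the same for the moment, N m; "finger_gap": finger opening in m; "grasp_force": force on a finger pad.
Only numpy, scipy, OpenCV 4.12 (cv2) and the standard library are available. Lean on these libraries where they do the work, as an engineer would, in place of code of your own. Each camera call takes 0.05 s, during which the arm holds its last target. There are 200 camera calls.

TASK

A new splint is to be polished on the dental lab's geared lathe, which stands in neutral with its motor off. Push the gear lever out of the neutral notch and through the gate into the slot marked by the yellow button, fully home to the end of that slot, without putting it into any other gear on the way and without clamping it or forcing it against the gate. Leave the plaster cast, the splint and the paste jar where they are.

Things in the scene. Friction and masses are not known exactly. Their poses are not given: they have to be found in the camera images.
- lathe: Fixed bench lathe on a dark bed plate (x -170 to 110, y -280 to 380, 15 mm thick). Ivory gearbox, 170 (x) x 230 mm (y -75 to 155), top at z 150 mm; to its +y a grey ribbed motor with a terminal box (y 202 to 288, top 191 mm); to its -y a pale rag wheel in an splash pan (y -110 to -250, top 151 mm). Origin: on the bench under the gear gate's middle, z up; -x faces the robot at yaw 0.
- gate_middle (a point): Middle of the gate on the gearbox: aluminium plate 128 (x) x 108 (y) x 8 mm, axes as the lathe's, this point on its top, z 158 mm. Slots 14 mm wide, corners rounded 4 mm. Cross channel along y at x 0, from y -31 to 31 mm. At its ends, y -24 and 24 mm, legs run to x -27 and to x 27 mm: the four gear slots. Neutral notch: from the channel's middle, y 0, to x -27 mm; no slot opposite it.
- gear_lever: The gear lever: steel stem 10 mm thick with a round black knob on top. Origin at its ball pivot, inside the gearbox 60 mm above the bench, straight under the gate's middle; its z axis runs up the stem. It tilts only: it cannot be lifted or turned. Stiff by friction (about 3 N at the knob moves it); it stays where it is left, with no spring and no catch.
- knob (a point): Centre of the knob, 36 mm in diameter, 175 mm from the pivot; lever upright: 235 mm above the bench, 77 mm above the gate plate (and about 9 mm lower at full tilt both ways). Travel about 37 mm either way along the legs (lathe x), 47 mm either way across (lathe y).
- gear_along (a joint): Lever tilt (rad) along the legs, about the lathe's y axis. Positive: knob towards the lathe's +x. Range -0.21 to 0.21, the ends being the stops at the slot ends; 0 is the middle of the cross channel (about 0.02 free play either way). Starts in the neutral notch, about -0.2.
- gear_across (a joint): Lever tilt (rad) along the cross channel. Positive: knob towards the lathe's +y. Range -0.27 to 0.27: pushed to a stop, the stem is in line with that side's two legs, which hold it between about 0.24 and 0.27. About 0 in the neutral notch.
- stem_in_gate (a point): The point on the stem's axis 94 mm from the pivot, at the level of the gate plate: tells where the stem is in the slots. Fully home in a gear slot it is about 22 mm (level distance) from the centre of that slot's button; in the cross channel it is about 40 mm or more from every button.
- yellow_button: Yellow marker button, 20 mm in diameter, 3 mm thick, fixed on the gate plate just beyond the outer end of the slot it marks: centre 42 mm from the gate's middle along the lathe's x (+ or -) and 24 mm along y (+ or -). Origin at its underside. Which slot has which colour differs from time to time.
- blue_button: The same, blue, at another slot.
- green_button: The same, green, at another slot.
- red_button: The same, red, at another slot.
- plaster_cast: Loose plaster dental cast on a yellow base, 56 x 64 x 43 mm, standing on the lathe's bed plate, on the side towards the robot. Origin at the centre of its underside. To be left alone.
- splint: Loose milky-white plastic bite splint, a horseshoe 62 x 68 x 12 mm, lying on the lathe's bed plate, on the side towards the robot. Origin at bottom level within the horseshoe. To be left alone.
- paste_jar: Loose small white jar of polishing paste with a dark red lid, 40 mm in diameter, 34 mm high, standing on top of the gearbox casing beside the gate, about 118 mm to the lathe's +y from the gate's middle. Origin at the centre of its underside. To be left alone.

How it is judged:
By the outcome, as a careful person would: the job done as asked, in the order asked, and still so for the second after the job is handed in, with the robot touching nothing.
It also fails if it takes over 51 s, if anything falls off the work surface, if the arm or the gripper's body presses on something with over 40 N, if the wrist force passes 120 N, or if a joint passes its speed limit or range.

## Working session

There is one attempt and no reset: what is moved stays moved. The work goes in short steps, Python scripts to look and compute and a tool call to move; the robot and the scene stay as the last step left them, time stands still between calls to the robot, and variables do not carry over. Pictures are saved under pics/ and viewed, at most 10 in all, crops included, and the job is handed in when it is done.

Besides the shell and the picture viewer there is one more tool, called as name([rows], argument=value, ...), one row to a line, values as JSON. jog_arm: Moves the arm, as the interface text tells. Scaled input: -1 to 1 covers 0.04 m each way for a shift and 5 degrees each way for a turn. Its arguments: {"type":"object","properties":{"targets":{"type":"array","items":{"type":"array","items":{"type":"array","items":{"type":"number"}}}}},"required":["targets"]}

```bash
mkdir -p pics; python3 - <<'E'
from plant import env
import cv2,numpy as np,pickle
s=env.get_state();print(s)
d={n:env.get_image(n) for n in("scene","top")}
pickle.dump(d,open('d.pkl','wb'))
for n in d:
    cv2.imwrite(f'pics/{n}.png',d[n]['pixels']);print(n,{k:v for k,v in d[n].items() if k!='pixels'})
E
```

```text
{'time_s': 0.0, 'qpos': array([-1.36490215,  0.46946125, -0.04856778,  1.53369465,  0.02408128,
        1.14100776, -0.08233839]), 'qvel': array([ 0.00112786,  0.00039337,  0.00041842, -0.00150277,  0.00071356,
        0.00058157, -0.00012878]), 'tau': array([-4.39192149e-05, -5.10295451e+01, -4.59239376e-02, -2.37725025e+01,
        1.07683410e-02,  7.27754203e-03,  1.51927708e-05]), 'tcp_pos': array([0.1568979 , 0.6559072 , 0.23024768]), 'tcp_rot': array([ 1.17146821e-01,  9.93114110e-01, -9.89703686e-04, -8.20708391e-05]), 'ft_force': array([-0.2823274 , -0.5856418 , -0.91307163]), 'wrist_torque': array([-0.00251119, -0.04662332,  0.01314423]), 'grasp_force': 0.0, 'finger_gap': 0.08512785525608002}
scene {'mtx': array([[442.9285378 ,   0.        , 315.73078747],
       [  0.        , 442.9285378 , 203.8978267 ],
       [  0.        ,   0.        ,   1.        ]]), 'k1': -0.04704478299445563, 'rvec': array([ 2.17429563,  0.56500818, -0.30705453]), 'tvec': array([-0.46555155, -0.02283647,  1.16980591])}
top {'mtx': array([[422.36282038,   0.        , 324.91222058],
       [  0.        , 422.36282038, 202.16914582],
       [  0.        ,   0.        ,   1.        ]]), 'k1': -0.07174243872537261, 'rvec': array([ 2.13082521, -2.13355137,  0.17187189]), 'tvec': array([0.04318016, 0.54865936, 0.81294459])}
```

View pics/scene.png

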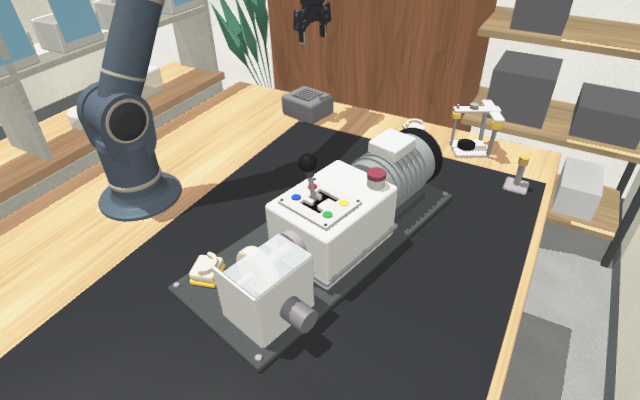

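View pics/top.png

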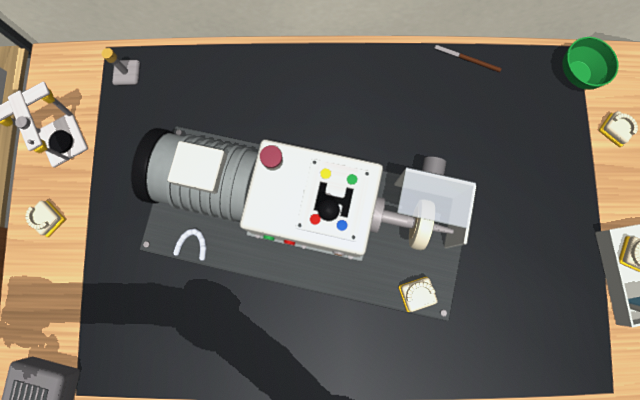

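The yellow button is at top px (325,174), on the far (+x), left (+y) side. The others are green (352,180), red (315,219), blue (342,225), and the knob is at (329,208). Next I fit the lathe pose.

```bash
cat > h.py <<'E'
import cv2,numpy as np,pickle
from scipy.optimize import least_squares
from scipy.spatial.transform import Rotation as R
def proj(im,P):
    P=np.atleast_2d(P)@cv2.Rodrigues(im['rvec'])[0].T+im['tvec']
    s=P[:,:2]/P[:,2:];r2=(s**2).sum(1,keepdims=True);s=s*(1+im['k1']*r2)
    return s@im['mtx'][:2,:2].T+im['mtx'][:2,2]
def blob(im,lo,hi,roi):
    x0,x1,y0,y1=roi;h=cv2.cvtColor(im['pixels'],cv2.COLOR_BGR2HSV)[y0:y1,x0:x1]
    m=cv2.inRange(h,lo,hi);n,l,st,c=cv2.connectedComponentsWithStats(m)
    k=1+np.argmax(st[1:,4]);return c[k]+[x0,y0],st[k,4]
C={'yellow':((20,100,100),(35,255,255)),'green':((45,100,60),(85,255,255)),'blue':((100,120,80),(130,255,255)),'red':((0,150,150),(8,255,255))}
def lever(a,b,L=.175):
    # joints: a about y, b across; pivot z .06
    return R.from_euler('yx',[a,-b]).apply([0,0,L])+[0,0,.06]
def world(p,P): return R.from_euler('z',p[2]).apply(P)+[p[0],p[1],0]
E
python3 - <<'E'
from h import *
d=pickle.load(open('d.pkl','rb'))
t=d['top'];s=d['scene']
pos={'yellow':(.042,.024),'green':(.042,-.024),'red':(-.042,.024),'blue':(-.042,-.024)}
ob=[]
for n,im,roi in(('top',t,(300,365,160,240)),('scene',s,(280,355,180,222))):
    for c in C:
        try: u,a=blob(im,*C[c],roi)
        except Exception as e: print(n,c,e);continue
        print(n,c,u,a)
        if n=='scene' and c=='red':continue
        ob.append((im,pos[c],u))
f=lambda p:np.concatenate([(proj(im,world(p,[*q,.161]))[0]-u) for im,q,u in ob])
r=least_squares(f,[.6,0,.0]);print(r.x,np.abs(r.fun).max(),r.fun.round(1))
p=r.x;np.save('pose.npy',p)
k=[]
for n,im,roi in(('top',t,(300,350,192,222)),('scene',s,(295,320,148,176))):
    x0,x1,y0,y1=roi
    print(n,'knob', proj(im,world(p,lever(-.2,0))))
for a in((-.2,0),(0,0),(0,.255),(.21,.255)): print(a,world(p,lever(*a)).round(4))
g=cv2.resize(t['pixels'][150:250,240:400],None,fx=5,fy=5);cv2.imwrite('pics/topc.png',g)
E
```

```text
top yellow [325.38095238 173.20238095] 84
top green [351.61538462 178.87179487] 78
top blue [341.5        224.66666667] 84
top red [314.70886076 218.70886076] 79
scene yellow [343.42222222 202.64444444] 45
scene green [327.         214.20454545] 44
scene blue [295.76315789 196.86842105] 38
scene red [315.  185.8] 5
[ 0.53518971  0.02611527 -0.23093283] 0.9412585549816583 [ 0.6  0.   0.8  0.3  0.4  0.5  0.3  0.2  0.8 -0.8  0.8 -0.7  0.5 -0.9]
top knob [[329.60740263 212.27130794]]
scene knob [[306.02623418 162.29773285]]
(-0.2, 0) [0.5013 0.0341 0.2315]
(0, 0) [0.5352 0.0261 0.235 ]
(0, 0.255) [0.5453 0.0691 0.2293]
(0.21, 0.255) [0.5806 0.0598 0.2256]
```

View pics/topc.png

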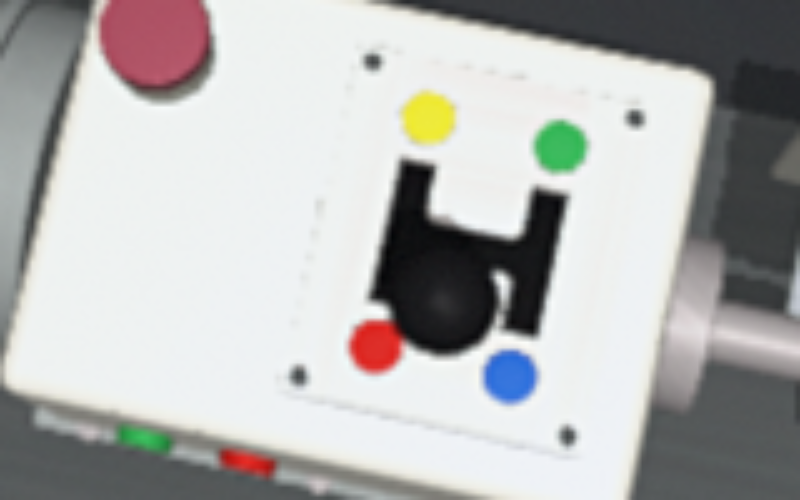

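Tool x is the lathe's −x and tool y is the lathe's +y, already aligned to within 0.25°. I raise the arm, shut the fingers and go to the −x side of the knob.

jog_arm([
  [[-0.3,0,-0.9,0,1],[-0.5,-0.4,-0.9,0,1],[-0.7,-0.65,0,0,1],[-0.7,-0.65,0,0,1],[-0.7,-0.65,0,0,1],[-0.7,-0.65,0,0,1],[-0.7,-0.65,0,0,1],[-0.7,-0.65,0,0,1],[-0.7,-0.65,0,0,1],[-0.5,-0.8,0,0,1],[-0.5,-0.8,0,0,1],[0,0,0,0,1]],
])

```text
time_s: 1.3
tcp_pos: [0.3591, 0.3338, 0.3032]
tcp_rot: [0.122, 0.993, -0.001, 0.0]
ft_force: [-0.3, -0.0, -0.2]
finger_gap: -0.0001
grasp_force: 0.0
```

```bash
cat >> h.py <<'E'
def rep(env):
    s=env.get_state();p=np.load('pose.npy');q=s['tcp_pos'];i=R.from_euler('z',-p[2])
    print('t',s['time_s'],'lathe mm',(i.apply(q-[p[0],p[1],0])*1e3).round(1),'F lathe',i.apply(s['ft_force']).round(1),'gap',round(s['finger_gap'],4),'rot',s['tcp_rot'].round(4))
    return s
E
python3 -c "
from h import *
from plant import env
rep(env)"
```

```text
t 1.3 lathe mm [-241.8  259.2  303.2] F lathe [-0.3 -0.1 -0.2] gap -0.0001 rot [ 1.216e-01  9.926e-01 -1.100e-03  3.000e-04]
```

jog_arm([
  [[-0.43,-0.72,0,0,1],[-0.43,-0.72,0,0,1],[-0.43,-0.72,0,0,1],[-0.43,-0.72,0,0,1],[-0.43,-0.72,0,0,1],[-0.43,-0.72,0,0,1],[-0.43,-0.72,0,0,1],[-0.43,-0.72,0,0,1],[-0.43,-0.72,0,0,1],[0,0,0,0,1],[0,0,0,0,1]],
])

```text
time_s: 2.4
tcp_pos: [0.4469, 0.0514, 0.3031]
tcp_rot: [0.118, 0.993, 0.0, -0.0]
ft_force: [-0.6, 1.3, -0.3]
finger_gap: 0.0002
grasp_force: 0.0
```

```bash
python3 -c "
from h import *
from plant import env
rep(env)
im=env.get_image('wrist');print(im['mount']);cv2.imwrite('pics/w1.png',im['pixels'])"
```

```text
t 2.4 lathe mm [-91.8   4.4 303.1] F lathe [-0.9  1.1 -0.3] gap 0.0002 rot [ 1.177e-01  9.931e-01  2.000e-04 -3.000e-04]
[[-1.20563789e-03 -9.51202486e-01 -3.08565029e-01  7.94684815e-02]
 [ 9.99999272e-01 -1.16251499e-03 -3.23594235e-04 -4.48948502e-04]
 [-5.09078305e-05 -3.08565195e-01  9.51203195e-01 -1.43217032e-01]
 [ 0.00000000e+00  0.00000000e+00  0.00000000e+00  1.00000000e+00]]
```

View pics/w1.png

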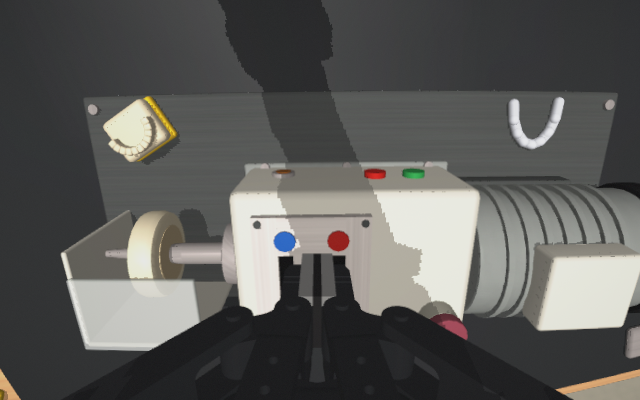

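The wrist view looks along the shut fingers (px 317,255), with blue (285,241) and red (338,241) on either side, so the tool is centred within a few mm. Now I go down beside the knob and approach slowly.

jog_arm([
  [[0,-0.11,0.65,0,1],[0,0,0.65,0,1],[0,0,0.65,0,1],[0,0,0,0,1],[-0.2,0,0,0,1],[-0.2,0,0,0,1],[0,0,0,0,1]],
])

```text
time_s: 3.15
tcp_pos: [0.4638, 0.0433, 0.2267]
tcp_rot: [0.117, 0.993, 0.0, 0.002]
ft_force: [0.1, 0.6, 0.2]
finger_gap: 0.0
grasp_force: 0.0
```

```bash
python3 -c "
from h import *
from plant import env
rep(env)
im=env.get_image('scene');cv2.imwrite('pics/s1.png',cv2.resize(im['pixels'][110:240,220:420],None,fx=4,fy=4))"
```

```text
t 3.15 lathe mm [-73.5   0.4 226.7] F lathe [-0.   0.6  0.2] gap 0.0 rot [1.173e-01 9.931e-01 4.000e-04 1.700e-03]
```

View pics/s1.png

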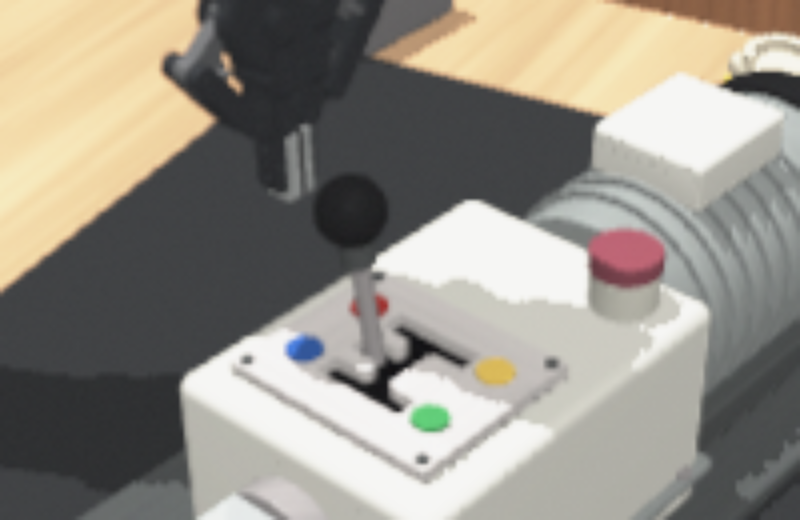

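The shut fingers stand just behind the knob (crop px 300,190 against knob 350,210). I creep to contact.

jog_arm([
  [[-0.1,0,0,0,1],[-0.1,0,0,0,1],[0,0,0,0,1]],
])

```text
time_s: 3.5
tcp_pos: [0.4698, 0.0412, 0.2255]
tcp_rot: [0.117, 0.993, 0.0, 0.0]
ft_force: [-0.8, 0.1, -0.2]
finger_gap: -0.0001
grasp_force: 0.0
```

jog_arm([
  [[-0.05,0,0,0,1],[-0.05,0,0,0,1]],
])

```text
time_s: 3.7
tcp_pos: [0.4732, 0.0405, 0.2253]
tcp_rot: [0.117, 0.993, 0.0, -0.0]
ft_force: [-0.3, -0.5, 0.3]
finger_gap: 0.0003
grasp_force: 0.0
```

jog_arm([
  [[-0.05,0,0,0,1],[-0.05,0,0,0,1]],
])

```text
time_s: 3.9
tcp_pos: [0.4769, 0.0396, 0.2253]
tcp_rot: [0.117, 0.993, 0.0, -0.0]
ft_force: [-2.4, -0.6, 1.9]
finger_gap: 0.0001
grasp_force: 1.0
```

jog_arm([
  [[-0.05,0,0,0,1],[-0.05,0,0,0,1]],
])

```text
time_s: 4.1
tcp_pos: [0.48, 0.039, 0.2251]
tcp_rot: [0.117, 0.993, 0.0, -0.001]
ft_force: [-3.6, 1.7, 2.1]
finger_gap: -0.0002
grasp_force: 2.2
```

Contact at tool x ≈ −62 mm, so the knob is at ≈ −33 mm, and it slides with about 4 N. I push on towards the channel.

jog_arm([
  [[-0.1,0,0,0,1],[-0.1,0,0,0,1],[-0.1,0,0,0,1],[-0.1,0,0,0,1],[-0.1,0,0,0,1],[-0.1,0,0,0,1],[0,0,0,0,1]],
])

```text
time_s: 4.8
tcp_pos: [0.505, 0.0328, 0.2252]
tcp_rot: [0.117, 0.993, -0.0, 0.0]
ft_force: [-3.4, 2.4, 2.3]
finger_gap: 0.0001
grasp_force: 1.4
```

```bash
cat >> h.py <<'E'
def seeknob(im,g):
    # dark round knob in scene image near predicted pixel g: circle fit by template of darkness
    x,y=np.round(g).astype(int);r=22
    c=cv2.resize(im['pixels'][y-r:y+r,x-r:x+r],None,fx=8,fy=8,interpolation=cv2.INTER_CUBIC)
    return c,(x-r,y-r)
E
python3 -c "
from h import *
from plant import env
rep(env);p=np.load('pose.npy')
im=env.get_image('scene');cv2.imwrite('pics/s2.png',cv2.resize(im['pixels'][130:230,250:370],None,fx=6,fy=6))
for a in(-.19,-.04,-.02,0,.02): print(a,'knob',proj(im,world(p,lever(a,0))).round(1),'stem',proj(im,world(p,lever(a,0,.115))).round(1))
print(proj(pickle.load(open('d.pkl','rb'))['scene'],world(p,lever(-.19,0,.115))))
"
```

```text
t 4.8 lathe mm [-30.9  -0.4 225.2] F lathe [-3.9  1.6  2.3] gap 0.0001 rot [ 1.173e-01  9.931e-01 -1.000e-04  3.000e-04]
-0.19 knob [[306.7 162.5]] stem [[311.8 189.7]]
-0.04 knob [[316.6 166. ]] stem [[318.1 192.3]]
-0.02 knob [[318.  166.6]] stem [[319.  192.7]]
0 knob [[319.3 167.3]] stem [[319.9 193.1]]
0.02 knob [[320.7 168. ]] stem [[320.7 193.6]]
[[311.80901546 189.69377466]]
```

View pics/s2.png

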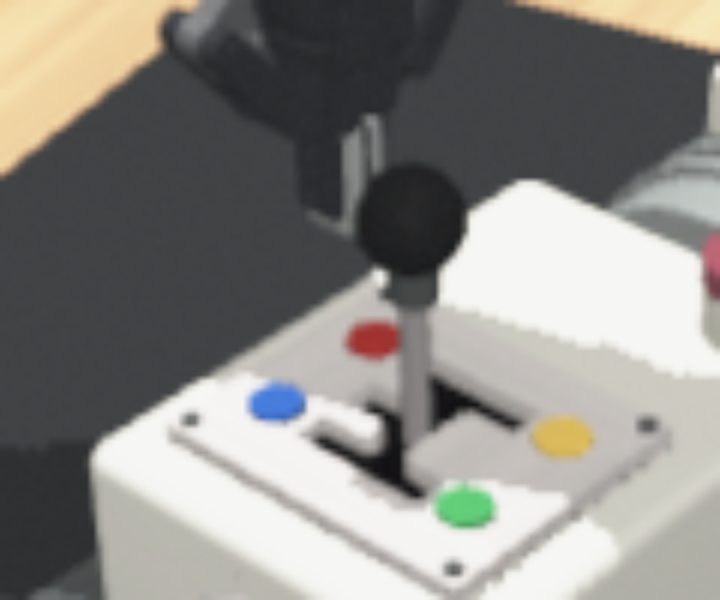

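The knob is at crop (411,219), i.e. scene px (318.5,166.5), so the tilt is ≈ −0.013 and the lever is in the cross channel. I nudge 1.5 mm further, back off and go round to the −y side.

jog_arm([
  [[-0.04,0,0,0,1],[0,0,0,0,1],[0.4,0,0,0,1],[0.4,-0.7,0,0,1],[0,-0.75,0,0,1],[-0.8,0,0,0,1],[-0.7,0,0,0,1],[0,0,0,0,1],[0,0,0,0,1]],
])

```text
time_s: 5.75
tcp_pos: [0.52, -0.031, 0.225]
tcp_rot: [0.118, 0.993, -0.001, 0.0]
ft_force: [-0.9, -0.1, -0.1]
finger_gap: 0.0
grasp_force: 0.0
```

```bash
python3 -c "
from h import *
from plant import env
rep(env)"
```

```text
t 5.75 lathe mm [ -1.7 -59.1 225. ] F lathe [-0.9 -0.3 -0.1] gap 0.0 rot [ 1.175e-01  9.931e-01 -6.000e-04  3.000e-04]
```

jog_arm([
  [[-0.04,0.2,0,0,1],[0,0.2,0,0,1],[0,0.1,0,0,1],[0,0,0,0,1]],
])

```text
time_s: 6.15
tcp_pos: [0.5257, -0.0098, 0.2253]
tcp_rot: [0.116, 0.993, 0.0, 0.0]
ft_force: [-0.3, 0.4, 0.6]
finger_gap: -0.0
grasp_force: 0.0
```

jog_arm([
  [[0,0.05,0,0,1],[0,0.05,0,0,1]],
])

```text
time_s: 6.35
tcp_pos: [0.5266, -0.0073, 0.2254]
tcp_rot: [0.117, 0.993, 0.0, 0.0]
ft_force: [-0.7, 0.3, 1.4]
finger_gap: -0.0001
grasp_force: 0.0
```

jog_arm([
  [[0,0.05,0,0,1],[0,0.05,0,0,1]],
])

```text
time_s: 6.55
tcp_pos: [0.5277, -0.0034, 0.2253]
tcp_rot: [0.117, 0.993, 0.0, 0.0]
ft_force: [0.1, 0.2, 0.9]
finger_gap: 0.0001
grasp_force: 0.0
```

jog_arm([
  [[0,0.05,0,0,1],[0,0.05,0,0,1]],
])

```text
time_s: 6.75
tcp_pos: [0.5285, -0.0004, 0.2253]
tcp_rot: [0.117, 0.993, -0.001, -0.0]
ft_force: [-2.2, -2.7, 1.1]
finger_gap: -0.0001
grasp_force: 1.7
```

jog_arm([
  [[0,0.05,0,0,1],[0,0.05,0,0,1]],
])

```text
time_s: 6.95
tcp_pos: [0.5295, 0.0036, 0.2255]
tcp_rot: [0.118, 0.993, -0.0, 0.0]
ft_force: [-0.6, -2.6, 3.5]
finger_gap: -0.0001
grasp_force: 1.8
```

```bash
python3 -c "
from h import *
from plant import env
rep(env)"
```

```text
t 6.95 lathe mm [ -0.4 -23.2 225.5] F lathe [ 0.  -2.7  3.5] gap -0.0001 rot [ 1.175e-01  9.931e-01 -3.000e-04  1.000e-04]
```

Contact was at y ≈ −28. I push about 32 mm along the channel, then creep.

jog_arm([
  [[0,0.1,0,0,1],[0,0.1,0,0,1],[0,0.1,0,0,1],[0,0.1,0,0,1],[0,0.1,0,0,1],[0,0.1,0,0,1],[0,0.1,0,0,1],[0,0.1,0,0,1],[0,0,0,0,1]],
])

```text
time_s: 7.85
tcp_pos: [0.5367, 0.0363, 0.2248]
tcp_rot: [0.117, 0.993, 0.0, -0.0]
ft_force: [-0.1, -2.3, -1.0]
finger_gap: 0.0001
grasp_force: 1.0
```

jog_arm([
  [[0,0.05,0,0,1],[0,0.05,0,0,1]],
])

```text
time_s: 8.05
tcp_pos: [0.5377, 0.0393, 0.2252]
tcp_rot: [0.117, 0.993, -0.0, -0.0]
ft_force: [-0.9, -3.0, 0.1]
finger_gap: 0.0003
grasp_force: 1.2
```

```bash
python3 -c "
from h import *
from plant import env
rep(env);p=np.load('pose.npy')
im=env.get_image('scene');cv2.imwrite('pics/s3.png',cv2.resize(im['pixels'][130:230,250:370],None,fx=6,fy=6))
for a in((0,.2),(0,.24),(0,.27),(.02,.24),(-.02,.24)): print(a,'knob',((proj(im,world(p,lever(*a)))-[250,130])*6).round(),'stem',((proj(im,world(p,lever(*a,.115)))-[250,130])*6).round(1))
"
```

```text
t 8.05 lathe mm [ -0.6  13.4 225.2] F lathe [-0.2 -3.2  0.1] gap 0.0003 rot [ 1.173e-01  9.931e-01 -1.000e-04 -2.000e-04]
(0, 0.2) knob [[490. 188.]] stem [[466.  353.6]]
(0, 0.24) knob [[504. 183.]] stem [[475.1 350.1]]
(0, 0.27) knob [[514. 181.]] stem [[481.8 347.9]]
(0.02, 0.24) knob [[512. 187.]] stem [[480.3 352.9]]
(-0.02, 0.24) knob [[496. 180.]] stem [[469.9 347.5]]
```

View pics/s3.png

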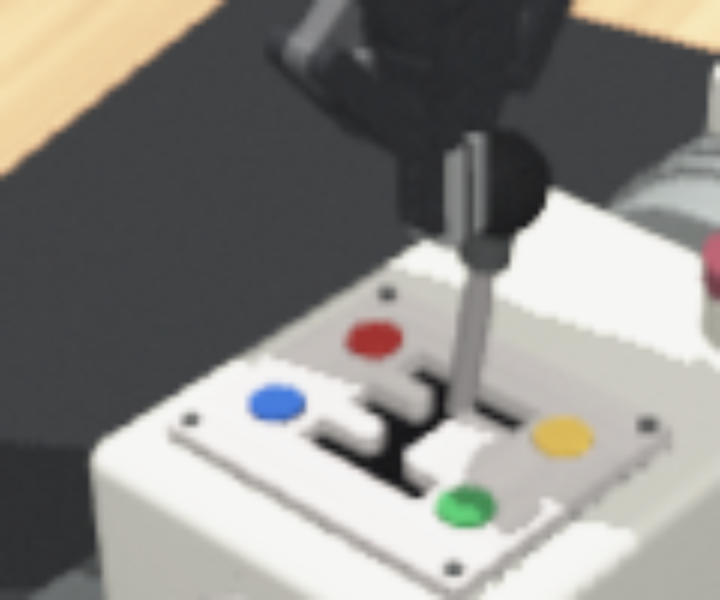

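The knob is at about crop (498,183), so across ≈ 0.23, not yet in line. I creep on in 1 mm steps, watching the force.

jog_arm([
  [[0,0.025,0,0,1],[0,0.025,0,0,1]],
])

```text
time_s: 8.3
tcp_pos: [0.5383, 0.0413, 0.2253]
tcp_rot: [0.117, 0.993, 0.0, -0.0]
ft_force: [-1.6, -1.7, -1.3]
finger_gap: -0.0001
grasp_force: 1.2
```

jog_arm([
  [[0,0.025,0,0,1],[0,0,0,0,1]],
])

```text
time_s: 8.5
tcp_pos: [0.5386, 0.0424, 0.2253]
tcp_rot: [0.117, 0.993, 0.0, -0.0]
ft_force: [-1.1, -3.7, -1.0]
finger_gap: 0.0001
grasp_force: 1.2
```

jog_arm([
  [[0,0.02,0,0,1],[0,0,0,0,1]],
])

```text
time_s: 8.7
tcp_pos: [0.5388, 0.0431, 0.2253]
tcp_rot: [0.117, 0.993, 0.0, -0.0]
ft_force: [-1.6, -3.3, -0.1]
finger_gap: -0.0004
grasp_force: 1.2
```

```bash
python3 -c "
from h import *
from plant import env
rep(env)"
```

```text
t 8.7 lathe mm [ -0.4  17.4 225.3] F lathe [-0.8 -3.6 -0.1] gap -0.0004 rot [ 1.171e-01  9.931e-01  1.000e-04 -0.000e+00]
```

jog_arm([
  [[0,0.015,0,0,1],[0,0,0,0,1]],
])

```text
time_s: 8.9
tcp_pos: [0.5389, 0.0437, 0.2253]
tcp_rot: [0.117, 0.993, 0.0, 0.0]
ft_force: [-0.5, -1.8, -0.4]
finger_gap: -0.0
grasp_force: 1.2
```

jog_arm([
  [[0,-0.25,0,0,1],[0,-0.5,0,0,1],[0.6,-0.5,0,0,1],[0.9,0,0,0,1],[0.5,0.4,0,0,1],[0,0.7,0.1,0,1],[0,0.7,0,0,1],[0,0.15,0,0,1],[0,0,0,0,1],[0,0,0,0,1]],
])

```text
time_s: 9.9
tcp_pos: [0.4676, 0.0885, 0.2214]
tcp_rot: [0.118, 0.993, 0.0, 0.0]
ft_force: [0.2, -0.7, -0.4]
finger_gap: 0.0
grasp_force: 0.0
```

```bash
python3 -c "
from h import *
from plant import env
rep(env);p=np.load('pose.npy')
im=env.get_image('scene');cv2.imwrite('pics/s4.png',cv2.resize(im['pixels'][130:230,250:370],None,fx=6,fy=6))
"
```

```text
t 9.9 lathe mm [-80.1  45.3 221.4] F lathe [ 0.3 -0.6 -0.4] gap 0.0 rot [0.1178 0.993  0.     0.    ]
```

View pics/s4.png

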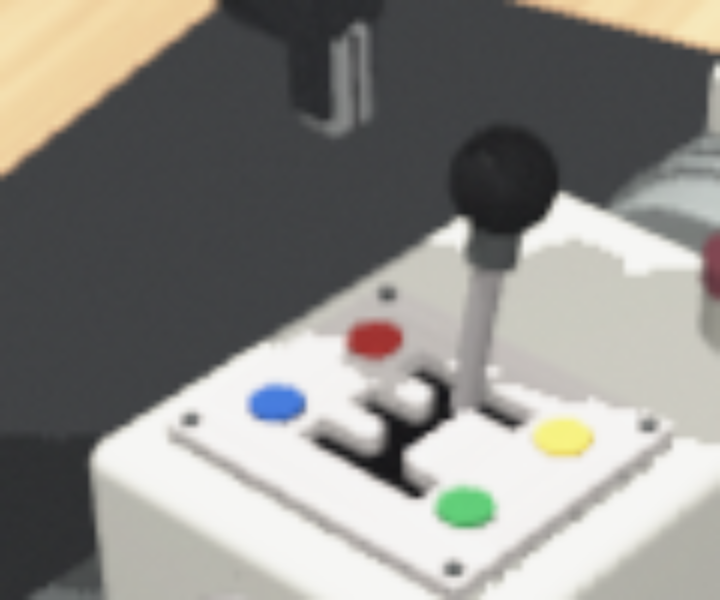

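The knob is at crop (504,180), so along ≈ −0.01 and across ≈ 0.25, in line with the yellow slot. Now I push +x from behind, gently.

jog_arm([
  [[-0.4,0,0,0,1],[-0.4,0,0,0,1],[-0.2,0,0,0,1],[-0.1,0,0,0,1],[0,0,0,0,1]],
])

```text
time_s: 10.45
tcp_pos: [0.5108, 0.0787, 0.2211]
tcp_rot: [0.118, 0.993, -0.0, -0.0]
ft_force: [0.3, 0.1, 0.3]
finger_gap: 0.0002
grasp_force: 0.0
```

jog_arm([
  [[-0.05,0,0,0,1],[-0.05,0,0,0,1],[-0.05,0,0,0,1]],
])

```text
time_s: 10.75
tcp_pos: [0.5158, 0.0781, 0.2213]
tcp_rot: [0.117, 0.993, 0.0, -0.0]
ft_force: [-2.0, 0.7, 2.3]
finger_gap: 0.0001
grasp_force: 1.1
```

jog_arm([
  [[-0.05,0,0,0,1],[-0.05,0,0,0,1]],
])

```text
time_s: 10.95
tcp_pos: [0.5194, 0.0774, 0.2213]
tcp_rot: [0.117, 0.993, 0.0, -0.001]
ft_force: [-3.4, 1.6, 2.4]
finger_gap: 0.0
grasp_force: 1.8
```

jog_arm([
  [[-0.05,0,0,0,1],[-0.05,0,0,0,1]],
])

```text
time_s: 11.15
tcp_pos: [0.5239, 0.0762, 0.2213]
tcp_rot: [0.117, 0.993, 0.0, -0.0]
ft_force: [-4.5, 1.5, 2.7]
finger_gap: -0.0001
grasp_force: 1.7
```

jog_arm([
  [[-0.05,0,0,0,1],[-0.05,0,0,0,1]],
])

```text
time_s: 11.35
tcp_pos: [0.528, 0.0751, 0.2213]
tcp_rot: [0.117, 0.993, 0.0, -0.0]
ft_force: [-2.8, 1.8, 1.4]
finger_gap: -0.0002
grasp_force: 1.7
```

```bash
python3 -c "
from h import *
from plant import env
rep(env)"
```

```text
t 11.35 lathe mm [-18.2  46.  221.3] F lathe [-3.2  1.1  1.4] gap -0.0002 rot [ 1.171e-01  9.931e-01  1.000e-04 -1.000e-04]
```

jog_arm([
  [[-0.07,0,0,0,1],[-0.07,0,0,0,1],[-0.07,0,0,0,1]],
])

```text
time_s: 11.65
tcp_pos: [0.5364, 0.0731, 0.2213]
tcp_rot: [0.117, 0.993, 0.0, 0.0]
ft_force: [-4.3, 0.2, 2.7]
finger_gap: -0.0001
grasp_force: 1.6
```

jog_arm([
  [[-0.07,0,0,0,1],[-0.07,0,0,0,1],[-0.07,0,0,0,1]],
])

```text
time_s: 11.95
tcp_pos: [0.5444, 0.0711, 0.2211]
tcp_rot: [0.117, 0.993, -0.0, -0.0]
ft_force: [-2.1, 1.8, 1.1]
finger_gap: -0.0001
grasp_force: 1.6
```

jog_arm([
  [[-0.04,0,0,0,1],[-0.04,0,0,0,1],[0,0,0,0,1]],
])

```text
time_s: 12.25
tcp_pos: [0.5473, 0.0703, 0.221]
tcp_rot: [0.117, 0.993, -0.0, -0.0]
ft_force: [-2.0, 2.0, 0.6]
finger_gap: 0.0004
grasp_force: 1.4
```

jog_arm([
  [[-0.04,0,0,0,1],[0,0,0,0,1]],
])

```text
time_s: 12.45
tcp_pos: [0.5487, 0.0699, 0.221]
tcp_rot: [0.117, 0.993, -0.0, -0.0]
ft_force: [-2.5, 0.1, -0.5]
finger_gap: 0.0
grasp_force: 1.5
```

```bash
python3 -c "
from h import *
from plant import env
rep(env)"
```

```text
t 12.45 lathe mm [  3.1  45.7 221. ] F lathe [-2.5 -0.5 -0.5] gap 0.0 rot [ 1.172e-01  9.931e-01 -2.000e-04 -4.000e-04]
```

jog_arm([
  [[-0.04,0,0,0,1],[-0.03,0,0,0,1],[0,0,0,0,1]],
])

```text
time_s: 12.75
tcp_pos: [0.5514, 0.0692, 0.2209]
tcp_rot: [0.117, 0.993, -0.0, -0.0]
ft_force: [-3.6, 0.8, -2.0]
finger_gap: -0.0001
grasp_force: 1.6
```

jog_arm([
  [[-0.025,0,0,0,1],[0,0,0,0,1]],
])

```text
time_s: 12.95
tcp_pos: [0.5526, 0.0691, 0.2211]
tcp_rot: [0.117, 0.993, -0.0, -0.0]
ft_force: [-2.9, 1.7, -2.3]
finger_gap: -0.0
grasp_force: 1.6
```

```bash
python3 -c "
from h import *
from plant import env
rep(env)"
```

```text
t 12.95 lathe mm [  7.1  45.8 221.1] F lathe [-3.2  1.  -2.3] gap -0.0 rot [ 1.171e-01  9.931e-01 -1.000e-04 -2.000e-04]
```

jog_arm([
  [[-0.02,0,0,0,1],[0,0,0,0,1]],
])

```text
time_s: 13.15
tcp_pos: [0.5534, 0.0689, 0.2212]
tcp_rot: [0.117, 0.993, -0.0, -0.0]
ft_force: [-3.5, 0.7, -2.1]
finger_gap: -0.0002
grasp_force: 1.6
```

jog_arm([
  [[-0.015,0,0,0,1],[0,0,0,0,1]],
])

```text
time_s: 13.35
tcp_pos: [0.5538, 0.0688, 0.2212]
tcp_rot: [0.117, 0.993, -0.0, -0.0]
ft_force: [-3.9, 1.8, -3.3]
finger_gap: -0.0002
grasp_force: 1.8
```

```bash
python3 -c "
from h import *
from plant import env
rep(env);p=np.load('pose.npy')
im=env.get_image('scene');cv2.imwrite('pics/s5.png',cv2.resize(im['pixels'][130:230,250:370],None,fx=6,fy=6))
for a in((.17,.255),(.19,.255),(.21,.255)): print(a,'knob',((proj(im,world(p,lever(*a)))-[250,130])*6).round(),'stem',((proj(im,world(p,lever(*a,.115)))-[250,130])*6).round(1))
"
```

```text
t 13.35 lathe mm [  8.4  45.8 221.2] F lathe [-4.2  0.8 -3.3] gap -0.0002 rot [ 1.172e-01  9.931e-01 -0.000e+00 -3.000e-04]
(0.17, 0.255) knob [[578. 222.]] stem [[521.9 376.3]]
(0.19, 0.255) knob [[586. 228.]] stem [[526.9 380.1]]
(0.21, 0.255) knob [[594. 234.]] stem [[531.9 384. ]]
```

View pics/s5.png

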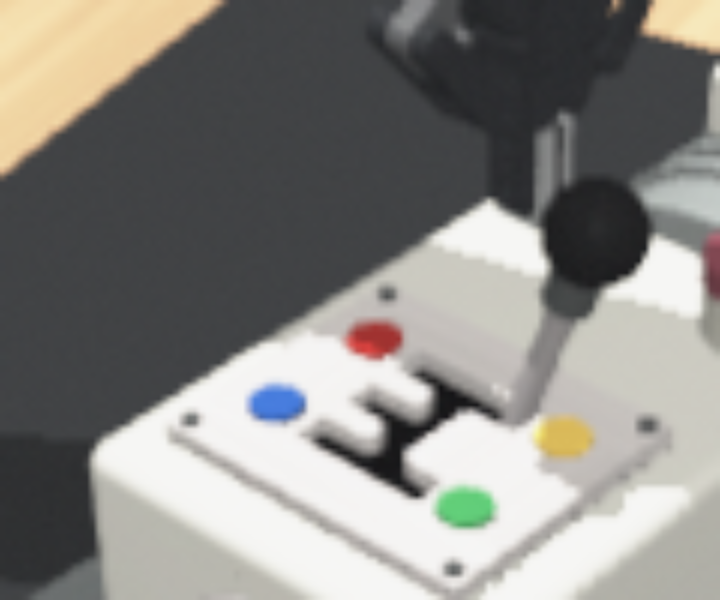

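The knob is at crop (597,233), so along ≈ 0.21, at or next to the end. Small steps should show the stop in the force.

jog_arm([
  [[-0.015,0,0,0,1],[0,0,0,0,1]],
])

```text
time_s: 13.6
tcp_pos: [0.5543, 0.0687, 0.2211]
tcp_rot: [0.117, 0.993, -0.0, -0.0]
ft_force: [-3.9, 1.1, -1.7]
finger_gap: 0.0001
grasp_force: 2.1
```

jog_arm([
  [[-0.015,0,0,0,1],[0,0,0,0,1]],
])

```text
time_s: 13.8
tcp_pos: [0.5549, 0.0686, 0.2211]
tcp_rot: [0.117, 0.993, -0.0, -0.0]
ft_force: [-4.9, 0.7, -3.0]
finger_gap: -0.0002
grasp_force: 2.3
```

jog_arm([
  [[-0.015,0,0,0,1],[0,0,0,0,1]],
])

```text
time_s: 14.0
tcp_pos: [0.5554, 0.0684, 0.2211]
tcp_rot: [0.117, 0.993, -0.0, -0.0]
ft_force: [-5.2, 1.8, -3.5]
finger_gap: -0.0003
grasp_force: 2.5
```

jog_arm([
  [[-0.015,0,0,0,1],[0,0,0,0,1]],
])

```text
time_s: 14.2
tcp_pos: [0.5558, 0.0684, 0.221]
tcp_rot: [0.117, 0.993, -0.0, -0.001]
ft_force: [-5.9, 0.4, -3.0]
finger_gap: -0.0004
grasp_force: 2.7
```

The force now rises steadily against the stop, so the lever is home. I back off and lift clear.

jog_arm([
  [[0.2,0,0,0,1],[0.6,0,0,0,1],[0.7,0,0,0,1],[0.5,0,-0.6,0,1],[0,0,-0.9,0,1],[0,0,-0.5,0,1],[0,0,0,0,1],[0,0,0,0,1]],
])

```text
time_s: 15.0
tcp_pos: [0.4797, 0.0868, 0.3023]
tcp_rot: [0.117, 0.993, 0.001, 0.002]
ft_force: [-0.1, -0.0, -1.0]
finger_gap: -0.0001
grasp_force: 0.0
```

```bash
python3 -c "
from h import *
from plant import env
rep(env)
im=env.get_image('scene');t=env.get_image('top')['pixels']
a=cv2.resize(im['pixels'][130:230,250:370],None,fx=3.3,fy=3.3);b=cv2.resize(t[120:320,130:450],(396,330))
cv2.imwrite('pics/s6.png',np.hstack([a,b]))
"
```

```text
t 15.0 lathe mm [-67.9  46.4 302.3] F lathe [-0.1 -0.1 -1. ] gap -0.0001 rot [1.173e-01 9.931e-01 9.000e-04 2.100e-03]
```

View pics/s6.png

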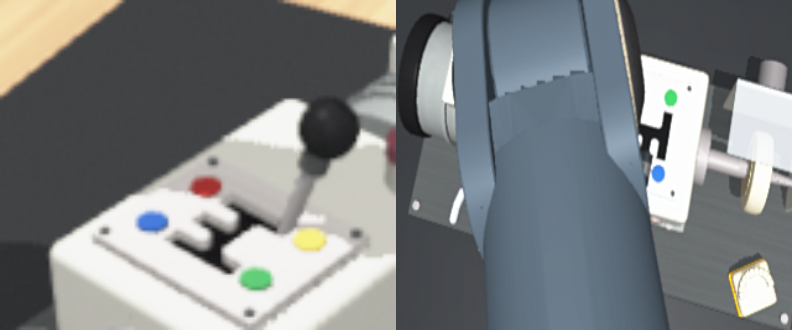

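The knob is at scene px (349.7,168.5), matching 0.21 along and 0.26 across, at the end of the yellow slot. The gripper is clear and the cast has not moved.

```bash
python3 -c "
from plant import env
print(env.finish_job())"
```

```text
the job is handed in; nothing more can be done
None
```

The gear lever is home at the end of the yellow-button slot, pushed there from neutral through the cross channel with the fingers shut and about 6 N at the most, and the job is handed in at about 15 s; the arm never went near the cast, splint or jar, though I only re-checked the cast by camera.

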